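# Fit the screw-guide plate onto the drive fixture

### The job

Draw the screw-guide plate with the yellow handle out from under the riser shelf by its yellow pull tab, leave it lying flat on the bench mat clear of the shelf and let go. Then take it by its yellow handle, lift it and lower it gently onto the black drive fixture, tab towards the end of the base painted yellow so that the big hole meets the big dowel and the small hole the small one, until it sits flat and fully home on the pillars, and let go. Leave the other things on the bench where they are.

Things in the scene. Friction and masses are not known exactly. Their poses are not given: they have to be found in the camera images.
- guide_plate: the screw-guide plate to fit, 0.3 to 0.55 kg: aluminium, 156 x 80 x 8 mm, brass bushes, a yellow bridge handle on top and a yellow pull tab at one end. Origin at the centre of the underside of the 156 x 80 plate; x along its length, the pull tab at the -x end; z up. It starts flat on the 3 mm blue mat in one of the two bays of the riser shelf, tab sticking out, with the handle under the shelf.
- guide_plate_handle (a point): centre of the yellow handle bar, 37 mm above the plate's underside. The bar is 68 mm long (along the plate's x), 14 mm wide (y), 14 mm high; it stands on two 14 mm wide posts, open space of 22 mm under it. To be pinched across its 14 mm width from above.
- guide_plate_tab (a point): centre of the yellow pull tab, 98 mm from the plate's centre towards -x, 6 mm above the plate's underside. The tab is 40 mm long (x), 36 mm wide (y), 12 mm thick; to be pinched across its 36 mm width from above.
- guide_plate_big_hole (a point): centre of the bigger dowel hole at the plate's underside: 16.4 mm across, through, at x +64, y +22 mm on the plate
- guide_plate_small_hole (a point): centre of the smaller dowel hole at the plate's underside: 12.4 mm across, through, at x -64, y -22 mm on the plate
- other_plate: another guide plate, alike but with a red handle, a red tab and mirrored holes, in the other bay; leave it there. Origin and axes as for guide_plate.
- riser: low wooden riser shelf standing fixed on the mat: 170 mm deep (x), 264 mm wide (y), 68 mm high, with a 12 mm thick top and two open bays, each 114 mm wide and 56 mm clear in height, centred at y -63 and +63 mm. Origin at the centre of its underside on the mat; its open front, from which the tabs stick out, is at x -85 mm, facing -x towards the robot.
- fixture: fixture fixed on the mat: black base 196 x 124 x 14 mm, a hard drive in a white nest, four steel pillars 25 mm across whose tops, 36 mm above the base's underside, carry the plate; two, diagonally opposite, bear dark dowels. Yellow stripe at the base's -x end, to which the plate's tab points. Origin: centre of the underside; x along its length, z up. The fitted plate lies right above, x along x.
- big_dowel (a point): centre of the big dowel's foot, at the pillar top on which the plate's underside comes to rest; the dowel is 14 mm in diameter and stands 22 mm above this point, the last 9 mm tapered; at x +64, y +22 mm on the fixture
- small_dowel (a point): centre of the small dowel's foot, at the pillar top; 10 mm in diameter, 22 mm above this point, the last 9 mm tapered; at x -64, y -22 mm on the fixture
- drive_small: 2.5-inch hard drive, 100 x 70 x 9.5 mm, lying on the top of the riser shelf towards its back; bystander. Origin under its centre.
- drive_big: 3.5-inch hard drive, 147 x 102 x 26 mm, on the mat; bystander. Origin under its centre.
- driver_yellow: yellow-handled screwdriver, 200 mm long, on the mat; bystander
- driver_black: black-handled screwdriver, 170 mm long, on the mat; bystander
- driver_red: red-handled screwdriver, 160 mm long, on the mat; bystander
- screw_tray: small black divided tray of screws, 110 x 80 x 22 mm, on the mat; bystander. Origin under its centre.
Mind the look-alikes: they are no part of the job. Leave any turquoise look-alike of the guide_plate alone.

How it is judged (in metres and radians):
On the way, in this order (a step that is already met when the one before it is completed fails the run):
1. the guide plate has been drawn out (its handle at least 100 mm from where it started), lies flat on the mat and is let go (distance of guide_plate_handle from where it was at the start of the episode above 0.1 m and height (world z) of guide_plate below 0.008 m and angle between guide_plate's own z axis and vertical below 0.05 rad and contact force between the fingers and guide_plate below 0.1 N and linear speed of guide_plate below 0.02 m/s), for 0.2 s.
2. the guide plate is held by its handle and lifted clear of the mat (distance between the grasp point and guide_plate_handle below 0.045 m and contact force between the fingers and guide_plate above 0.5 N and height (world z) of guide_plate above 0.025 m and contact force between guide_plate and fixture below 0.1 N), for 0.2 s.
At the end, for the whole second after the job is handed in: The guide plate lies at rest on the fixture, released: each hole centred within 3 mm on its own dowel, its underside within 2 mm of the pillar tops at both dowels, and level within 0.03 rad (horizontal distance between guide_plate_big_hole and big_dowel below 0.003 m and horizontal distance between guide_plate_small_hole and small_dowel below 0.003 m and z of guide_plate_big_hole in the frame of big_dowel below 0.002 m and z of guide_plate_small_hole in the frame of small_dowel below 0.002 m and angle between guide_plate's own z axis and vertical below 0.03 rad and contact force between the fingers and guide_plate below 0.1 N and linear speed of guide_plate below 0.01 m/s); the robot touches nothing.
It fails at once if the guide plate is dropped, rammed or pressed onto the fixture: with more than 45 N, or faster than 0.25 m/s in the last 6 mm above the pillars (contact force between guide_plate and fixture above 45 N or (horizontal distance between guide_plate and fixture below 0.02 m and height (world z) of guide_plate below 0.045 m and linear speed of guide_plate above 0.25 m/s)).
It fails at once if the other guide plate is moved by more than 30 mm (distance of other_plate from where it was at the start of the episode above 0.03 m).
It fails at once if a drive, screwdriver or the screw tray is moved by more than 30 mm (distance of any of drive_small, drive_big, driver_yellow, driver_black, driver_red, screw_tray from where it was at the start of the episode above 0.03 m).
It also fails if it takes over 50 s, if anything falls off the work surface, if the arm or the gripper's body presses on something with over 40 N, if the wrist force passes 120 N, or if a joint passes its speed limit or range.

### The arm

A 6-joint arm with a two-finger parallel gripper is mounted at the origin on the work surface. World frame = base frame: x ahead of the robot, y to its left, z up, the work surface at z = 0. Lengths are in mm, angles in rad, forces in N, time in s.
With the tool pointing down it reaches from about 325 to 875 mm from the base axis. Payload 4.4 kg.
Tool frame: the origin (TCP) lies on the centre line of the jaws, within the pads' length; the fingertips stand ahead of it and the grasp point (between the pads) lies 6 mm ahead of it (ctrl.tcp_to_tips is the z of the fingertips in the tool frame, in mm); z points along the fingers, y is the direction in which the jaws open and shut (so a half turn about z gives the same grasp; the last joint's range is limited). The gripper opens to 85 mm and grips with 20 to 120 N. Pads are 22 mm wide; open, the fingers measure 114 mm over their backs; the gripper's body (76 mm by 85 mm) begins 54 mm behind the grasp point. The pads swing forward as they close: fully open they stand 13 mm farther back than shut.
Start: joints at [1.133, 0.207, 1.542, -0, 1.393, -0.15], TCP at [163.22, 551.35, 229.882] pointing down, gripper open.
Joint ranges: [-2.73, 2.73], [-0.86, 2.22], [0.23, 2.46], [-1.11, 4.25], [0.08, 2.63], [-2.82, 2.82]. Speed limits (rad/s): [2.79, 2.79, 3.14, 3.14, 3.14, 3.14].

### API

Orientations are given as a 3x3 rotation matrix whose columns are the frame's x, y, z axes.
In Python, from plant import ctrl, sensors, optics gives the robot as it stands. Calls block until the motion is done:
- ctrl.move_ptp(position, orientation): joint-space move of the TCP to a pose.
- ctrl.move_l(position, rot=None, vel=150, threshold=None): straight line of the TCP; rot=None keeps the orientation; vel is the mean speed in mm/s. With threshold (N) it stops when the force on the tool has changed by that much, and returns True; else False.
- ctrl.set_joints(angles): joint-space move.
- ctrl.gripper_to(opening, force=None): finger opening in mm; force is the grip in N (None keeps the last); returns when the fingers have stopped.
- ctrl.hold(seconds).
- ctrl.solve_ik(position, orientation): joint angles nearest the present ones, or None.
- sensors.read_state(): the state.
- optics.grab_frame(name): name is "scene" or "top" or "wrist"; returns (picture, depth): 420x560x3 uint8, red, green, blue; 420x560 float32, mm along the optical axis (not along the pixel's ray), 0 where there is no reading.
- optics.camera_params(name): a dict with "mtx" (3x3 intrinsics, pixels), "R" (3x3) and "t" (3): a world point X has camera coordinates R X + t; the wrist camera has in their place "T_tool_cam" (4x4, takes a point from camera to tool coordinates, whose origin is the TCP and whose axes are the flange's). Camera axes: x right, y down, z forward; pixel columns grow to the right and rows downward; lengths in mm; the calibration is good to about 2 mm. A picture is of the moment at which its call begins: read the wrist's pose just before it. camera_params takes no time and is no camera call.
A pose or a line that the arm cannot do raises ctrl.MotionError and nothing moves.
- ctrl.finish_job(): hands the job in, once; it reports no verdict.
The state is a dict: "t": time; "q": joint angles; "qvel": joint speeds; "tau": joint torques, N m; "eef_pos": TCP position; "eef_rot": TCP orientation; "force": force on the tool from outside, world axes, zero at the start; "wrist_torque": the same for the moment, N m; "grip_width": finger opening in mm.
Only numpy, scipy, OpenCV 4.12 (cv2) and the standard library are available. Lean on these libraries where they do the work, as an engineer would, in place of code of your own. Each camera call takes 0.05 s, during which the arm holds its last target. There are 200 camera calls.

## Working session

There is one attempt and no reset: what is moved stays moved. The work goes in short steps, each a Python script; the robot and the scene stay as the last script left them, time stands still between calls to the robot, and variables do not carry over. Pictures are saved under pics/ and viewed, about 8 in all and at most 12, crops included, and the job is handed in when it is done.

```bash
ls; mkdir -p pics
cat > h.py <<'E'
import numpy as np, cv2
from plant import ctrl, sensors, optics
def save(n,p,crop=None,s=1):
    if crop: a,b,c,d=crop; p=p[b:d,a:c]
    p=cv2.resize(p,None,fx=s,fy=s,interpolation=cv2.INTER_CUBIC) if s!=1 else p
    cv2.imwrite('pics/'+n,p[:,:,::-1])
def w(name,u,v,z=None,d=None,st=None):
    """world point of pixel: on plane z, or by depth d"""
    P=optics.camera_params(name); r=np.linalg.inv(P['mtx'])@[u,v,1]
    if name=='wrist':
        T=P['T_tool_cam']; Rw=st['eef_rot']@T[:3,:3]; o=np.array(st['eef_pos'])+st['eef_rot']@T[:3,3]
    else: Rw=P['R'].T; o=-Rw@P['t']
    k=d if d is not None else (z-o[2])/(Rw@r)[2]
    return o+k*(Rw@r)
def down(yaw):
    # tool z down; tool y (jaw axis) at angle yaw+90deg, tool x at yaw
    c,s=np.cos(yaw),np.sin(yaw); return np.array([[c,s,0],[s,-c,0],[0,0,-1.]])
E
python3 - <<'E'
from h import *
st=sensors.read_state(); print(st['eef_rot'],st['grip_width'],ctrl.tcp_to_tips)
pics=[]
for n in('top','scene'):
    p,d=optics.grab_frame(n); save(n+'0.png',p,s=1.4); np.savez('pics/'+n+'0.npz',p=p,d=d)
E
```

```text
pics
[[-9.58880090e-01  2.83809817e-01 -9.80429844e-04]
 [ 2.83811302e-01  9.58877849e-01 -2.10145455e-03]
 [ 3.43699030e-04 -2.29329999e-03 -9.99997311e-01]] 85.59089146729751 25.0
```

View pics/top0.png

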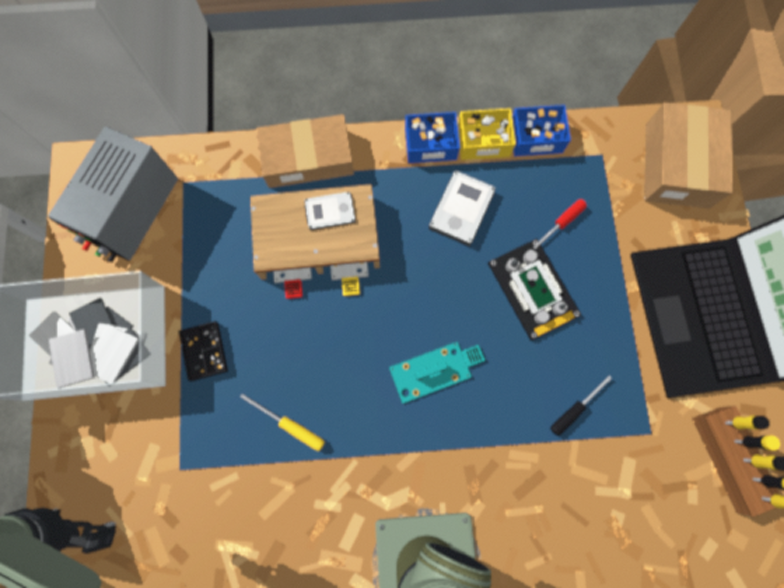

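View pics/scene0.png

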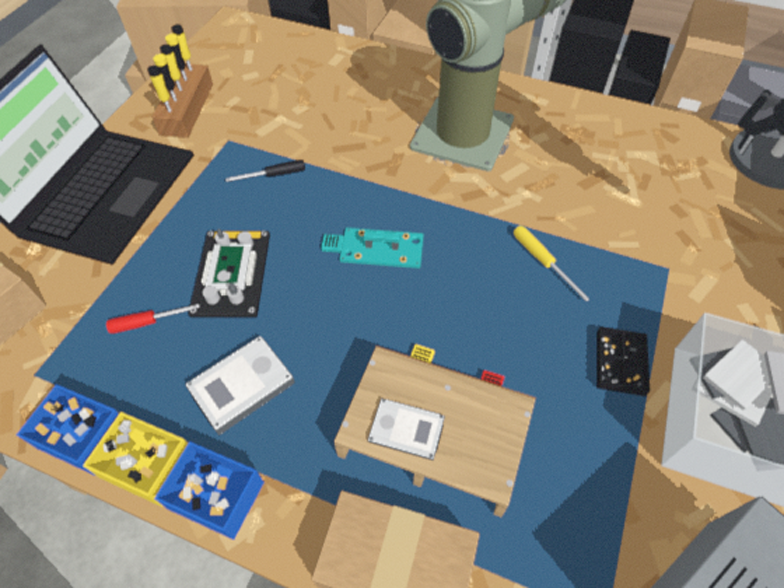

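The top view shows one yellow tab at about (351,287), in the riser's right-hand bay. The red tab at (293,290) belongs to the other plate, and the turquoise look-alike is at (437,372). The fixture is at (535,290), with its yellow stripe at (555,324). I'll confirm these in an enlarged crop.

Run:
```python
from h import *
z=np.load('pics/top0.npz'); p=z['p']; d=z['d']
a=cv2.resize(p[170:220,175:295],None,fx=6,fy=6,interpolation=cv2.INTER_CUBIC)
b=cv2.resize(p[165:250,340:460],None,fx=6,fy=6,interpolation=cv2.INTER_CUBIC)
cv2.imwrite('pics/crop1.png',cv2.resize(np.vstack([a,b])[:,:,::-1],None,fx=.7,fy=.7))
for n,u,v,zz in [('tab',351,287,15),('redtab',293,290,15),('rFL',254,271,71),('rFR',379,262,71),('rBR',372,186,71),('rBL',251,196,71),
 ('fixL',490,263,17),('fixB',531,243,17),('fixR',580,316,17),('fixF',533,339,17),('turqHandle',437,372,10),('turqtab',485,353,10),('yd',322,447,15),('ydtip',241,397,10),('bd',553,432,10),('bdtip',610,377,10)]:
    print(n,w('top',u/1.4,v/1.4,zz).round(1), w('top',u/1.4,v/1.4,d=d[int(v/1.4),int(u/1.4)]).round(1))
```

```text
tab [575.3 116.5  15. ] [574.  116.3  19.8]
redtab [577.7 243.1  15. ] [577.7 243.2  14.8]
rFL [609.9 314.3  71. ] [610.2 314.5  70.2]
rFR [610.7  51.8  71. ] [618.5  51.7  45.4]
rBR [783.8  55.2  71. ] [814.   55.    5.3]
rBL [779.3 317.9  71. ] [778.4 317.4  72.9]
fixL [ 607.2 -192.7   17. ] [ 606.5 -192.2   19.3]
fixB [ 646.7 -289.1   17. ] [ 644.7 -287.2   23.4]
fixR [ 474.5 -373.    17. ] [ 474.8 -373.6   15.4]
fixF [ 432.1 -265.1   17. ] [ 432.  -264.9   17.4]
turqHandle [377.7 -54.4  10. ] [374.2 -50.8  48.5]
turqtab [ 410.5 -160.6   10. ] [ 411.3 -161.9    2.7]
yd [242.1 195.   15. ] [241.9 195.9   8. ]
ydtip [355.6 360.3  10. ] [ 271.    57.4 1185.4]
bd [ 236.9 -282.7   10. ] [ 237.3 -278.8   23.3]
bdtip [ 340.4 -419.1   10. ] [ 271.    57.4 1185.4]
```

View pics/crop1.png

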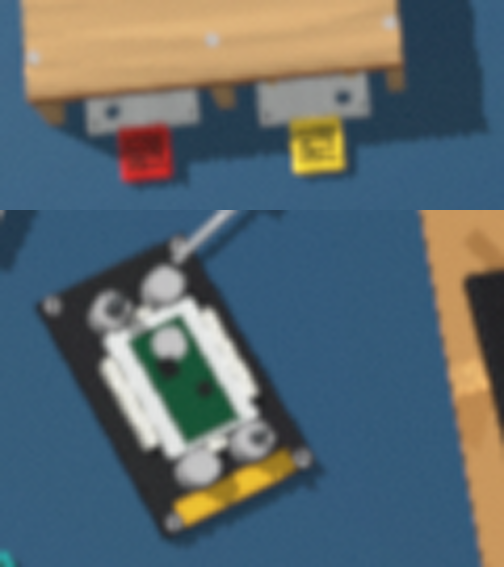

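The crop confirms the yellow tab at crop (318,147), with the small hole on the right, which fits guide_plate (y −22). The red plate is mirrored. The measured sizes agree: riser front 262 mm wide, fixture about 191 mm long at 24° yaw. I'll move above the tab for a wrist view.

Run:
```python
from h import *
for y in (0,np.pi):
    for pos in ([570,116,200],[400,116,30],[540,-280,200]):
        q=ctrl.solve_ik(np.array(pos),down(y)); print(y,pos,None if q is None else np.round(q,2))
q=[ctrl.solve_ik(np.array([540,116,200.]),down(y)) for y in (0,np.pi)]
yaw=0 if q[1] is None or (q[0] is not None and abs(q[0][5])<abs(q[1][5])) else np.pi
print(yaw)
ctrl.move_ptp(np.array([540,116,200.]),down(yaw))
st=sensors.read_state(); p,d=optics.grab_frame('wrist'); save('w1.png',p,s=1.4); np.savez('pics/w1.npz',p=p,d=d,pos=st['eef_pos'],rot=st['eef_rot'])
print(st['t'],st['eef_pos'])
```

```text
0 [570, 116, 200] [ 0.05  0.25  1.56 -0.    1.34  1.62]
0 [400, 116, 30] [ 0.07  0.16  2.08 -0.    0.9   1.64]
0 [540, -280, 200] [-0.62  0.3   1.49 -0.    1.35  0.95]
3.141592653589793 [570, 116, 200] [ 0.05  0.25  1.56 -0.    1.34 -1.52]
3.141592653589793 [400, 116, 30] [ 0.07  0.16  2.08 -0.    0.9  -1.5 ]
3.141592653589793 [540, -280, 200] [-0.62  0.3   1.49 -0.    1.35 -2.19]
3.141592653589793
2.175 [539.82489807 116.82194351 200.05406221]
```

View pics/w1.png

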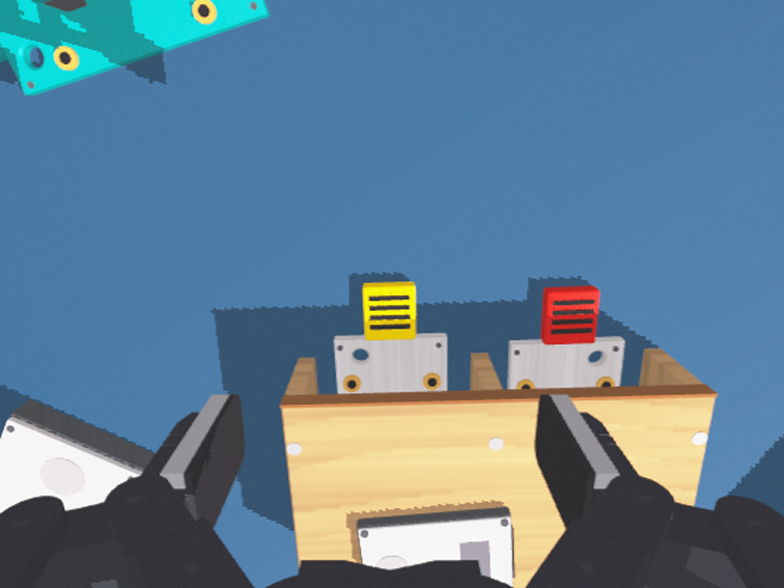

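The wrist view shows the tab at about (363..415, 283..338) and the plate's front edge from (334,337) to (447,334). The red tab stands well apart at (571,315). Now I'll compute the tab pose.

Run:
```python
from h import *
z=np.load('pics/w1.npz'); st=dict(eef_pos=z['pos'],eef_rot=z['rot'])
for n,u,v,zz in [('tabA',363,283,15),('tabB',415,283,15),('tabC',416,338,15),('tabD',363,338,15),('plL',334,337,11),('plR',447,334,11),('hole',360,355,11),('rL',281,400,71),('rR',716,394,71)]:
    print(n,w('wrist',u/1.4,v/1.4,zz,st=st).round(1), w('wrist',u/1.4,v/1.4,d=z['d'][int(v/1.4)+2,int(u/1.4)],st=st).round(1))
```

```text
tabA [560.8  99.1  15. ] [562.   98.9  11. ]
tabB [560.7 134.1  15. ] [564.8 134.8   2. ]
tabC [601.  135.5  15. ] [603.1 135.8  10.2]
tabD [601.   98.5  15. ] [602.9  98.2  10.7]
plL [602.   77.8  11. ] [603.   77.5   8.6]
plR [599.6 157.5  11. ] [602.9 158.5   3.4]
hole [616.   95.9  11. ] [619.9  95.4   2.8]
rL [617.4  51.2  71. ] [619.   50.6  68.4]
rR [613.2 313.8  71. ] [651.6 362.6   3.5]
```

Run:
```python
from h import *
R=down(np.pi+0.018); A=lambda *a:np.array(a,float)
ctrl.gripper_to(62)
ctrl.move_l(A(570,116.6,90),R); print(ctrl.move_l(A(570,116.6,29),vel=70,threshold=15))
s=sensors.read_state(); print(s['t'],s['eef_pos'].round(1) if hasattr(s['eef_pos'],'round') else s['eef_pos'])
ctrl.gripper_to(0,force=35); s=sensors.read_state(); print(s['grip_width'],s['force'])
if 30<s['grip_width']<42:
    ctrl.move_l(A(392,113.4,29),vel=100); s=sensors.read_state(); print(s['eef_pos'],s['grip_width'],s['force'])
    ctrl.gripper_to(62); ctrl.hold(.4)
    ctrl.move_l(A(392,113.4,110))
    ctrl.move_ptp(A(455,113,190),R)
    st=sensors.read_state(); p,d=optics.grab_frame('wrist'); save('w2.png',p,s=1.4); np.savez('pics/w2.npz',p=p,d=d,pos=st['eef_pos'],rot=st['eef_rot']); print(st['t'])
```

```text
False
4.525 [570.5 116.7  29.5]
0.25189886013326096 [-0.48182448  0.05059299 -0.37618027]
```

Run:
```python
from h import *
st=sensors.read_state();print(st['eef_pos'],st['eef_rot'])
p,d=optics.grab_frame('wrist'); q,d2=optics.grab_frame('scene')
save('w2.png',np.hstack([p[:, 100:460], cv2.resize(q[230:300,260:360],(600,420),interpolation=cv2.INTER_CUBIC)]),s=.8)
```

```text
[569.98864828 116.61864117  29.01668711] [[-9.99838201e-01 -1.79880985e-02  2.42222674e-06]
 [-1.79880984e-02  9.99838200e-01  3.81859986e-05]
 [-3.10872833e-06  3.81362489e-05 -9.99999999e-01]]
```

View pics/w2.png

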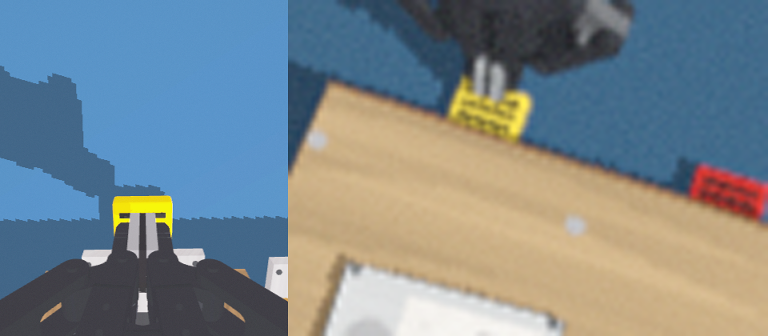

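Run:
```python
from h import *
R=down(np.pi+0.018); A=lambda *a:np.array(a,float)
print('tips',ctrl.tcp_to_tips)
ctrl.move_l(A(566,116.5,45),vel=80); ctrl.gripper_to(50); print('tips',ctrl.tcp_to_tips)
hit=ctrl.move_l(A(566,116.5,14),vel=40,threshold=5); s=sensors.read_state(); print(hit,s['t'],s['eef_pos'],s['force'])
p,d=optics.grab_frame('scene'); save('s2.png',p,(240,220,370,310),5)
```

```text
tips 25.0
tips 25.0
False 7.05 [566.26536896 116.53058908  14.18401935] [-0.08002829  0.21593332  0.53303993]
```

View pics/s2.png

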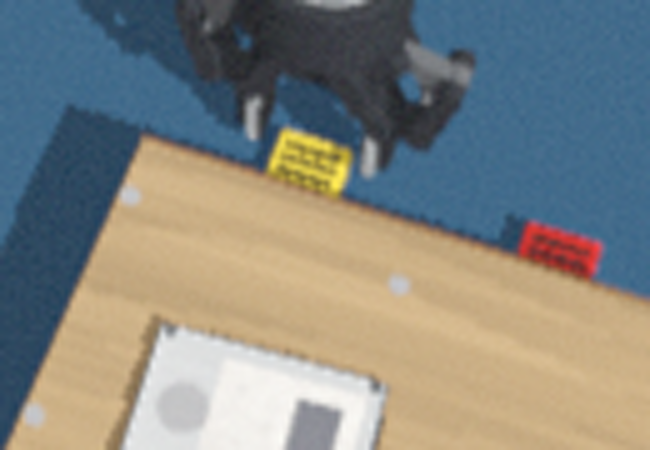

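Run:
```python
from h import *
R=down(np.pi+0.018); A=lambda *a:np.array(a,float)
ctrl.move_l(A(567,116.5,16),vel=60)
ctrl.gripper_to(0,force=35); s=sensors.read_state(); print(s['grip_width'],s['force'],s['t'])
if 30<s['grip_width']<42:
    ctrl.move_l(A(389,113.3,16),vel=110); s=sensors.read_state(); print(s['eef_pos'],s['grip_width'],s['force'])
    ctrl.gripper_to(62); ctrl.hold(.4)
    ctrl.move_l(A(389,113.3,110))
    ctrl.move_ptp(A(445,113,190),R)
st=sensors.read_state(); p,d=optics.grab_frame('wrist'); save('w3.png',p,s=1.4); np.savez('pics/w3.npz',p=p,d=d,pos=st['eef_pos'],rot=st['eef_rot']); print(st['t'])
```

```text
-0.06233478730757984 [ 0.14621393 -0.28345022 -0.30387092] 7.8833
7.8833
```

View pics/w3.png

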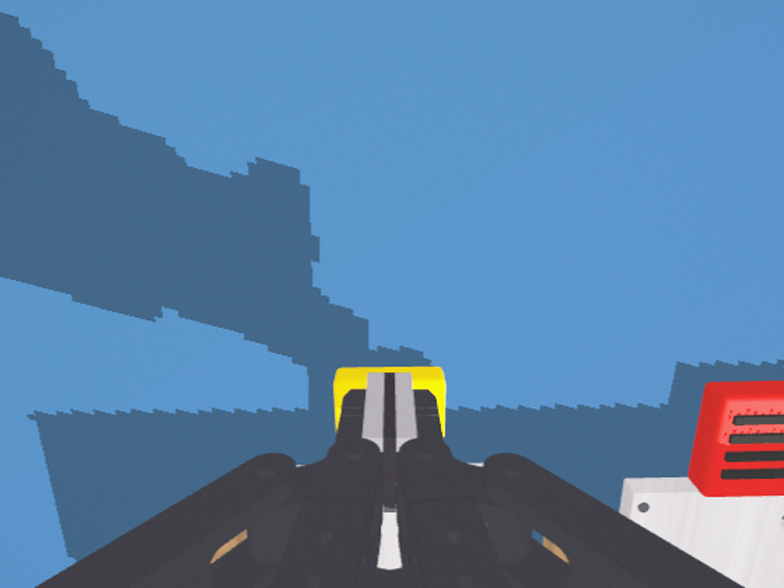

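Run:
```python
from h import *
z=np.load('pics/w3.npz'); st=dict(eef_pos=z['pos'],eef_rot=z['rot']); print(st['eef_pos'])
for n,u,v in [('fingtip',374,378),('fing',374,395),('fing',374,430),('tab',345,375),('tab',425,378),('tab',440,400),('mat',500,200),('mat',500,350),('plate',690,520),('redtab',745,400)]:
    print(n,w('wrist',u/1.4,v/1.4,d=z['d'][int(v/1.4),int(u/1.4)],st=st).round(1))
P=optics.camera_params('wrist'); print(P['T_tool_cam'].round(3))
```

```text
[566.93999904 116.50484967  15.96084193]
fingtip [556.3 111.5  25.2]
fing [556.2 111.8  35.1]
fing [555.6 112.3  53.1]
tab [563.  101.8  10.7]
tab [562.2 127.6  13.5]
tab [568.5 132.4  16.2]
mat [506.6 148.7   3.9]
mat [556.6 153.2   3.4]
plate [618.4 225.3  11.8]
redtab [567.7 231.   14.7]
[[  -0.      -0.947   -0.321   82.45 ]
 [   1.      -0.       0.      -0.391]
 [  -0.      -0.321    0.947 -144.311]
 [   0.       0.       0.       1.   ]]
```

The depth readings put the shut fingertips at z≈21 with the TCP at 16, which contradicts tcp_to_tips = 25. I'll check it with a gentle touch of the shut fingers on the tab, whose top is at z=15.

Run:
```python
from h import *
A=lambda *a:np.array(a,float)
for z in (12,8,4):
    hit=ctrl.move_l(A(567,116.5,z),vel=25,threshold=4); s=sensors.read_state(); print(hit,s['t'],s['eef_pos'].round(2),np.round(s['force'],2))
    if hit: break
```

```text
True 8.1417 [567.75 116.54  13.71] [-0.62 -1.05  4.55]
```

Contact came at TCP z=13.7, so the real shut fingertips sit about 1.5 mm behind the TCP, not 25 mm ahead. I'll use that value from here on.

Run:
```python
from h import *
R=down(np.pi+0.018); A=lambda *a:np.array(a,float)
ctrl.move_l(A(567,116.5,32),vel=120); ctrl.gripper_to(52)
print(ctrl.move_l(A(567,116.5,0),vel=60,threshold=6),sensors.read_state()['eef_pos'])
ctrl.gripper_to(0,force=35); s=sensors.read_state(); print(s['grip_width'],s['force'],s['t'])
if 30<s['grip_width']<42:
    z=s['eef_pos'][2]
    ctrl.move_l(A(389,113.3,z),vel=110); s=sensors.read_state(); print(s['eef_pos'],s['grip_width'],s['force'])
    ctrl.gripper_to(62); ctrl.hold(.3)
    ctrl.move_l(A(389,113.3,90),vel=200)
    ctrl.move_ptp(A(430,113,180),R)
    st=sensors.read_state(); p,d=optics.grab_frame('wrist'); save('w4.png',p,s=1.4); np.savez('pics/w4.npz',p=p,d=d,pos=st['eef_pos'],rot=st['eef_rot']); print(st['t'])
```

```text
True [565.4339879  116.38280788  -1.6875768 ]
35.459888356538706 [-2.57874541  0.5188512  14.06659163] 9.8417
[389.09753392 113.31295217   0.796347  ] 35.248547292832434 [0.69596978 0.73311161 2.457084  ]
13.35
```

View pics/w4.png

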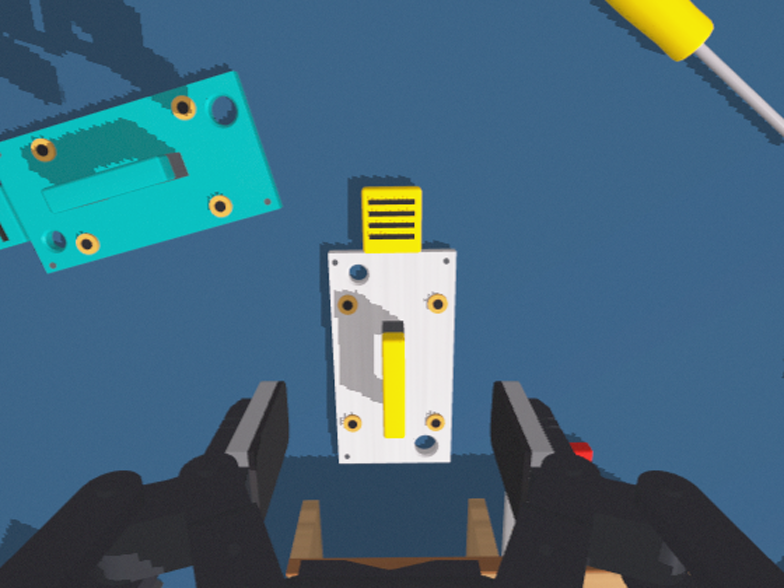

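The plate is out flat and released, with the tab at (392,218), small hole (358,272), big hole (425,444) and handle bar from (393,325) to (394,438). Next I'll measure it and view the fixture from the same relative pose, so that camera bias cancels.

```bash
cat > m.py <<'E'
from h import *
z=np.load('pics/w4.npz'); st=dict(eef_pos=z['pos'],eef_rot=z['rot']); p=z['p']
def hole(u,v,r=14):
    u,v=int(u/1.4),int(v/1.4); g=p[v-r:v+r,u-r:u+r].min(2)
    g=cv2.resize(g,None,fx=8,fy=8,interpolation=cv2.INTER_CUBIC)
    m=(g<150).astype(np.uint8); n,l,s,c=cv2.connectedComponentsWithStats(m)
    k=l[r*8,r*8]; cs,_=cv2.findContours((l==k).astype(np.uint8),0,1); e=cv2.fitEllipse(cv2.convexHull(max(cs,key=len)))
    return (e[0][0]+.5)/8-.5+u-r,(e[0][1]+.5)/8-.5+v-r,e[1]
B=hole(425,444); S=hole(358,272); print(B,S)
b=w('wrist',B[0],B[1],11,st=st); s=w('wrist',S[0],S[1],11,st=st)
def pose(b,s):
    d=(b-s)[:2]; return (b+s)[:2]/2, np.arctan2(d[1],d[0])-np.arctan2(44,128), np.hypot(*d)
C,yaw,L=pose(b,s)
E
python3 - <<'E'
from m import *
print(b,s,'C',C,'yaw',yaw,'L',L,'want',np.hypot(128,44))
h=[w('wrist',u/1.4,v/1.4,47,st=st).round(1) for u,v in((393,334),(394,438))]; print('bar ends',h)
Cf=np.array([540,-281]); yf=np.arctan2(78,174); dy=yf-yaw
c,s_=np.cos(dy),np.sin(dy); R2=np.array([[c,-s_],[s_,c]])
rel=st['eef_pos'][:2]-C
pos=np.r_[Cf+R2@rel, st['eef_pos'][2]+28]; rot=np.eye(3); rot[:2,:2]=R2; rot=rot@st['eef_rot']
print(pos); ctrl.move_ptp(pos,rot)
S2=sensors.read_state(); q,d=optics.grab_frame('wrist'); np.savez('pics/w5.npz',p=q,d=d,pos=S2['eef_pos'],rot=S2['eef_rot'])
save('w5.png',q,(200,130,360,340),2.8); print(S2['t'],S2['q'][5])
E
```

```text
(303.57196521759033, 316.8690423965454, (105.18185424804688, 124.03101348876953)) (255.83240699768066, 194.8823652267456, (100.69351196289062, 112.77355194091797))
[564.49554125 140.66085983  11.        ] [438.55058444  93.16769384  11.        ] C [501.52306285 116.91427683] yaw 0.029509709449994037 L 134.60212837259002 want 135.35139452550905
bar ends [array([464.9, 115.5,  47. ]), array([535.7, 117.6,  47. ])]
[ 475.1401104  -312.1362022   207.12614878]
14.975 -2.7122926443162743
```

View pics/w5.png

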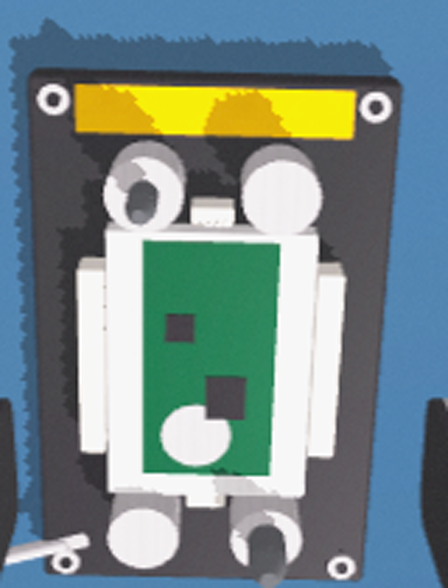

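The fixture view shows the four pillar tops at crop pixels of about (144,195) small dowel, (281,198), (143,538) and (266,540) big dowel. The yellow stripe is at the tab side, as required. I'll fit the fixture pose from those four.

```bash
cat > f.py <<'E'
from m import *
z5=np.load('pics/w5.npz'); s5=dict(eef_pos=z5['pos'],eef_rot=z5['rot'])
g=z5['p']; 
def px(u,v): return u/2.8-.5+.18+200, v/2.8-.5+.18+130
pts=np.array([w('wrist',*px(u,v),39,st=s5)[:2] for u,v in((144,195),(281,198),(143,538),(266,540))])
ref=np.array([(-64,-22),(-64,22),(64,-22),(64,22)],float)
def fit(ref,pts):
    a=ref-ref.mean(0); c=pts-pts.mean(0); y=np.arctan2((a[:,0]*c[:,1]-a[:,1]*c[:,0]).sum(),(a*c).sum())
    R=np.array([[np.cos(y),-np.sin(y)],[np.sin(y),np.cos(y)]]); t=pts.mean(0)-R@ref.mean(0); return t,y,R,pts-(ref@R.T+t)
F,yF,RF,res=fit(ref,pts)
E
python3 - <<'E'
from f import *
print(pts.round(1),F,yF,res.round(1))
# pillar-top centroid by depth: pixels whose world z is near the tops
P=optics.camera_params('wrist'); v,u=np.mgrid[0:420,0:560]; T=P['T_tool_cam']
r=np.linalg.inv(P['mtx'])@np.stack([u.ravel(),v.ravel(),np.ones(u.size)])*z5['d'].ravel()
X=(s5['eef_rot']@(T[:3,:3]@r+T[:3,3:])+s5['eef_pos'][:,None]).T
out=[]
for c in pts:
    k=(np.hypot(*(X[:,:2]-c).T)<20)&(abs(X[:,2]-39)<5); print(c.round(1),k.sum(),np.median(X[k,2]).round(1),X[k,:2].mean(0).round(1),(X[k,:2].min(0)/2+X[k,:2].max(0)/2).round(1),np.ptp(X[k,:2],axis=0).round(1))
    # dowel shaft
    k=(np.hypot(*(X[:,:2]-c).T)<20)&(X[:,2]>48); print('  dowel',k.sum(),X[k].mean(0).round(1) if k.any() else '')
E
```

```text
(303.57196521759033, 316.8690423965454, (105.18185424804688, 124.03101348876953)) (255.83240699768066, 194.8823652267456, (100.69351196289062, 112.77355194091797))
[[ 495.9 -328. ]
 [ 479.5 -287.7]
 [ 614.8 -279.9]
 [ 598.  -239.2]] [ 547.05634881 -283.69907873] 0.3864170693588625 [[-0.1  0.2]
 [-0.  -0.2]
 [ 0.2  0. ]
 [-0.  -0. ]]
[ 495.9 -328. ] 515 39.4 [ 495.1 -328.5] [ 499.2 -327.1] [31.4 27.5]
  dowel 1314 [ 489.7 -338.5  220.6]
[ 479.5 -287.7] 646 39.3 [ 479.3 -288.2] [ 483.2 -286.2] [32.2 28.1]
  dowel 933 [ 465.8 -281.7  236.7]
[ 614.8 -279.9] 496 39.4 [ 613. -281.] [ 612.5 -280.5] [31.2 24.7]
  dowel 0 
[ 598.  -239.2] 329 39.3 [ 593.3 -242.1] [ 594.3 -240.9] [31.  27.2]
  dowel 201 [ 595.2 -241.4   56.3]
```

Run:
```python
from f import *
p4=np.load('pics/w4.npz')['p']
m=((p4.min(2)>95)&(np.ptp(p4.astype(int),axis=2)<40)).astype(np.uint8); m[:175]=0; m[336:]=0; m[:,:225]=0; m[:,335:]=0
cs,_=cv2.findContours(m,0,1); c=max(cs,key=cv2.contourArea); q=cv2.approxPolyDP(cv2.convexHull(c),6,True)[:,0]; print(q*1.4)
c4=np.array([w('wrist',u/1.4-.15,v/1.4-.15,11,st=st)[:2] for u,v in((328.5,251),(456.5,250),(450.5,463),(339.5,463.5))])
F4=fit(np.array([(-78,-40),(-78,40),(78,40),(78,-40)],float),c4); print(c4.round(1),F4[0],F4[1],F4[3].round(1))
print('holes',C,yaw)
y=p4.astype(int); k=(y[:,:,0]>180)&(y[:,:,1]>150)&(y[:,:,2]<60); k[:236]=0;k[320:]=0;k[:,:265]=0;k[:,300:]=0
vv,uu=np.where(k); print('bar px',uu.min(),uu.max(),vv.min(),vv.max(),[ (uu[vv==r].min(),uu[vv==r].max()) for r in (245,260,275,290,305)])
```

```text
(303.57196521759033, 316.8690423965454, (105.18185424804688, 124.03101348876953)) (255.83240699768066, 194.8823652267456, (100.69351196289062, 112.77355194091797))
[[453.6 249.2]
 [449.4 460.6]
 [338.8 462. ]
 [327.6 252. ]]
[[424.4  74.4]
 [422.3 154.4]
 [580.2 159.5]
 [582.1  79.2]] [502.2679885  116.87648285] 0.029890780438803572 [[-1.1 -0.2]
 [-0.8 -0.1]
 [ 1.2  0.3]
 [ 0.7 -0. ]]
holes [501.37840437 116.80903595] 0.029530444287566127
bar px 273 288 239 312 [(np.int64(273), np.int64(288)), (np.int64(274), np.int64(288)), (np.int64(274), np.int64(288)), (np.int64(274), np.int64(288)), (np.int64(275), np.int64(288))]
```

Run:
```python
from h import *
p=np.load('pics/w4.npz')['p']
f=lambda a,b,c,d:cv2.resize(p[b:d,a:c],(400,400),interpolation=cv2.INTER_CUBIC)
save('w4c.png',np.hstack([f(235,174,275,214),f(285,297,325,337)]))
```

```text
(no output)
```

View pics/w4c.png

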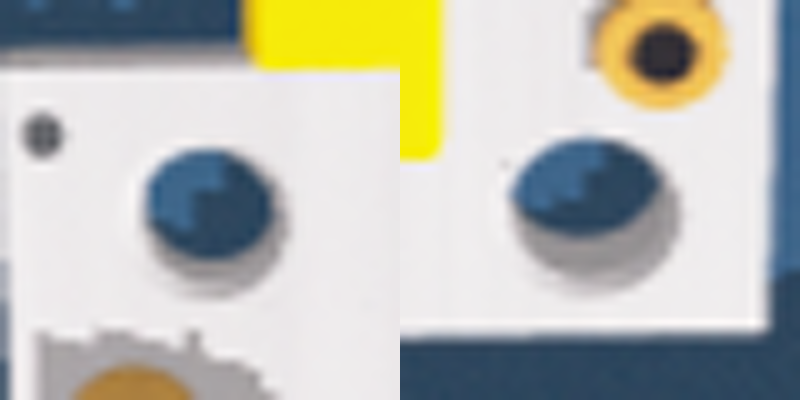

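In the crop, the small hole's rim spans (144–288, 147–297) and the big hole's (513–683, 137–298), including the grey walls the detector missed. I'll use these rim centres, grasp the handle and carry the plate.

```bash
cat > g.py <<'E'
from f import *
S=(256.1,195.7); B=(304.35,318.3)
b=w('wrist',*B,11,st=st)[:2]; s=w('wrist',*S,11,st=st)[:2]
C,yaw,L=pose(b,s)
A=lambda *a:np.array(a,float)
E
python3 - <<'E'
from g import *
print('plate',C,yaw,L)
bar=[w('wrist',281,v,47,st=st)[:2].round(1) for v in (240,311)]; print(bar)
R=down(np.pi+yaw)
# handle bar spans z 33..47 (plate on mat); pad tips ~3 mm behind TCP; tips at z~24
ctrl.move_ptp(A(*C,110),R); ctrl.gripper_to(45)
print(ctrl.move_l(A(*C,20),vel=80,threshold=6)); 
ctrl.gripper_to(0,force=60); t=sensors.read_state(); print(t['grip_width'],t['force'],t['eef_pos'],t['t'])
q=ctrl.solve_ik(A(*F,60),down(np.pi+yF)); print(q)
if 11<t['grip_width']<17:
    ctrl.move_l(A(*C,75),vel=80); ctrl.hold(.3); t=sensors.read_state(); print(t['grip_width'],t['force'],t['t'])
    p,d=optics.grab_frame('wrist'); np.savez('pics/w6.npz',p=p,d=d,pos=t['eef_pos'],rot=t['eef_rot']); save('w6.png',p)
E
```

```text
(303.57196521759033, 316.8690423965454, (105.18185424804688, 124.03101348876953)) (255.83240699768066, 194.8823652267456, (100.69351196289062, 112.77355194091797))
plate [502.58429301 117.35013078] 0.03136802738524075 135.65870478827472
[array([466. , 115.7]), array([533.7, 117.1])]
False
12.730280095850404 [-0.99293819 -0.48467975  4.58660842] [503.17073191 117.26791063  20.68568325] 18.6083
[-6.18750423e-01  4.73419589e-01  1.56762001e+00 -4.44089210e-16
  1.10055305e+00 -2.57596382e+00]
12.752190164602421 [-0.00969752  0.0209433  -6.4509586 ] 19.75
```

Run:
```python
from g import *
z6=np.load('pics/w6.npz'); s6=dict(eef_pos=z6['pos'],eef_rot=z6['rot'])
# plate height along length while held: sample grid of pixels bright & grey
P=z6['p'].astype(int); k=(P.min(2)>200)&(np.ptp(P,axis=2)<20)&(z6['d']>0); v,u=np.where(k); sel=np.arange(0,len(u),max(1,len(u)//1500))
X=np.array([w('wrist',u[i],v[i],d=z6['d'][v[i],u[i]],st=s6) for i in sel]); X=X[(abs(X[:,2]-65)<12)&(abs(X[:,0]-503)<85)&(abs(X[:,1]-117)<45)]
print(len(X),np.linalg.lstsq(np.c_[X[:,:2]-C,np.ones(len(X))],X[:,2],rcond=None)[0],X.min(0),X.max(0))
R=down(np.pi+yF)
ctrl.move_l(A(*C,125),vel=150); ctrl.move_ptp(A(*F,125),R); ctrl.move_l(A(*F,84),vel=80); ctrl.hold(.2)
t=sensors.read_state(); print(t['t'],t['eef_pos'],t['force'],t['grip_width'])
for z in (75,68,62,58,56,54.5):
    hit=ctrl.move_l(A(*F,z),vel=25,threshold=8); t=sensors.read_state(); print(z,hit,t['eef_pos'].round(2),np.round(t['force'],1),np.round(t['wrist_torque'],2),round(t['t'],2))
    if hit: break
p,d=optics.grab_frame('wrist'); np.savez('pics/w7.npz',p=p,d=d,pos=t['eef_pos'],rot=t['eef_rot'])
```

```text
(303.57196521759033, 316.8690423965454, (105.18185424804688, 124.03101348876953)) (255.83240699768066, 194.8823652267456, (100.69351196289062, 112.77355194091797))
1550 [5.23356457e-04 4.61985474e-04 6.51847372e+01] [422.58075236  74.50168795  63.32864856] [579.9425046  157.19884779  67.72582018]
22.6417 [ 547.73471284 -284.06526075   84.89167755] [ 0.26534042  0.79124084 -4.95254255] 12.982722405211117
75 False [ 546.93 -283.41   74.62] [-0.6 -0.3 -4.8] [ 0.04 -0.06  0.02] 23.15
68 False [ 546.9  -283.4    67.62] [-0.1 -0.3 -4.9] [ 0.02 -0.05  0.02] 23.58
62 False [ 546.9  -283.35   61.63] [-0.4  0.2 -5.2] [-0.08 -0.04  0.01] 23.98
58 False [ 546.89 -283.39   57.65] [ 1.1 -0.1 -4.9] [-0.05 -0.08  0.02] 24.28
56 False [ 547.63 -283.86   56.72] [-2.   1.6 -0.4] [ 0.1   0.11 -0.06] 24.53
54.5 False [ 547.65 -283.89   56.71] [-3.8  2.3  7.2] [ 0.4   0.58 -0.04] 24.78
```

The plate came to rest at TCP 56.7, which is the predicted home height (39 + 17.8), and the dowels entered with little side force. I'll ease off, release, retreat and check.

Run:
```python
from g import *
R=down(np.pi+yF)
ctrl.move_l(A(547.6,-283.8,56.5),vel=30); ctrl.gripper_to(40); ctrl.hold(.2)
ctrl.move_l(A(547.6,-283.8,125),vel=100)
pos=s5['eef_pos']+A(0,0,10); ctrl.move_ptp(pos,s5['eef_rot'])
t=sensors.read_state(); p,d=optics.grab_frame('wrist'); s8=dict(eef_pos=t['eef_pos'],eef_rot=t['eef_rot'])
np.savez('pics/w8.npz',p=p,d=d,pos=t['eef_pos'],rot=t['eef_rot'])
save('w8.png',p,s=1.4)
print(t['t'],t['grip_width'],t['force'])
P=p.astype(int); k=(P.min(2)>200)&(np.ptp(P,axis=2)<20)&(d>0); v,u=np.where(k); sel=np.arange(0,len(u),max(1,len(u)//2000))
X=np.array([w('wrist',u[i],v[i],d=d[v[i],u[i]],st=s8) for i in sel]); X=X[(abs(X[:,2]-47)<12)&(np.hypot(*(X[:,:2]-F).T)<85)]
print(len(X),np.linalg.lstsq(np.c_[X[:,:2]-F,np.ones(len(X))],X[:,2],rcond=None)[0])
```

```text
(303.57196521759033, 316.8690423965454, (105.18185424804688, 124.03101348876953)) (255.83240699768066, 194.8823652267456, (100.69351196289062, 112.77355194091797))
27.0417 39.92933512433149 [-0.53933242  0.33014855 -0.05834217]
1992 [9.87528557e-04 8.21961061e-04 4.74514534e+01]
```

View pics/w8.png

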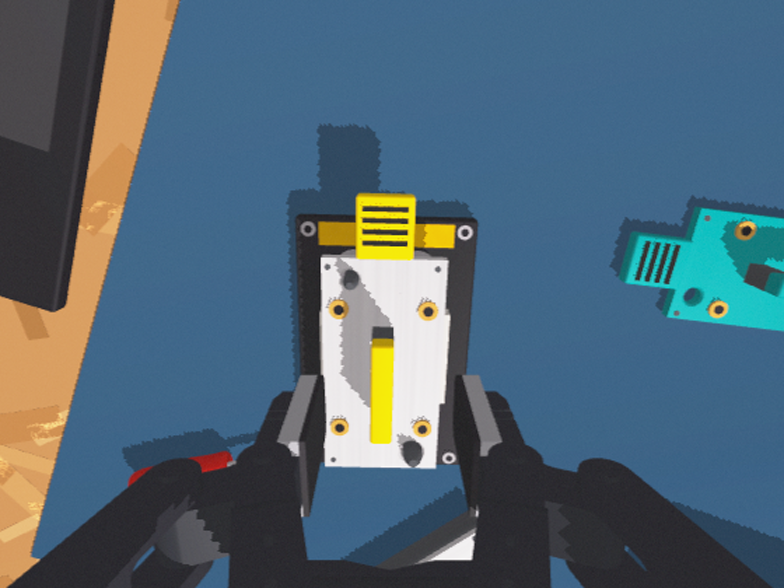

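The picture shows the plate on the fixture with its tab over the yellow stripe. The dowels stand in the holes at (350,280) and (412,453). The plate top fits a plane at z=47.45 against the expected 47, level within about 0.0013 rad, and the gripper is clear. I'll hand it in.

```bash
python3 -c "
from plant import ctrl
ctrl.hold(.3); ctrl.finish_job()"
```

```text
the job is handed in; nothing more can be done
```

The guide plate with the yellow handle is on the drive fixture, tab over the yellow stripe, released, and the job is handed in. It took about 27 s of the 50 s allowed.

- **Drawing out:** I pulled the plate about 178 mm out by its yellow tab and let go. It lay flat on the mat, clear of the shelf. I then lifted it by the handle and lowered it at 25 mm/s.
- **Last checks:**
  - It stopped at the predicted home height, and the readings during the descent never exceeded about 8 N in any direction.
  - After release, the plate's top is at z 47.45 mm (47 mm expected) and level within about 0.0013 rad.
  - The final picture shows a dowel standing in each hole. I did not measure the 3 mm hole centring directly.
  - The gripper is clear of everything.
- **Failed or disagreed:**
  - **Failed grasps:** The first two tab grasps closed on air just above the tab. `ctrl.tcp_to_tips` says the fingertips are 25 mm ahead of the TCP, but a touch on the tab put the shut tips about 1.5 mm behind it. I worked with that value afterwards.
  - **Tab contact:** That touch pressed on the tab with about 4.5 N. The third descent, which gripped, touched the mat, and the force read 14 N once the fingers had closed.
  - **Measurements:** The overhead estimate of the fixture was about 7 mm off the close-up one, and I used the close-up. The handle bar and the holes disagreed by about 1 mm in y.
- **Bystanders:** I did not re-measure them at the end. No contact with any of them showed in the forces or the pictures.

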